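Load the rollers into the sloped rack in reverse order

ROBOT

A 7-joint arm with a two-finger parallel gripper is mounted at the origin on a cart in front of the work surface, level with it; the furniture and walls round the work are solid. World frame = base frame: x ahead of the robot, y to its left, z up, the work surface at z = 0. Lengths are in mm, angles in degrees, forces in N, time in s.
With the tool pointing down it reaches from about 400 to 900 mm from the base axis. Payload 5.5 kg.
Tool frame: the origin (TCP) lies where the fingers leave the gripper's body, on its centre line; the fingertips stand bot.finger_overhang ahead of it and the grasp point (between the pads) lies 54 mm ahead of it (bot.finger_overhang is the distance from the TCP to the fingertips, in mm); z points along the fingers, y is the direction in which the jaws open and shut (so a half turn about z gives the same grasp; the last joint's range is limited). The gripper opens to 85 mm and grips with 20 to 120 N. Pads are 22 mm wide; open, the fingers measure 114 mm over their backs; the gripper's body (76 mm by 85 mm) begins 54 mm behind the grasp point. The pads swing forward as they close: fully open they stand 13 mm farther back than shut.
Start: joints at [82.002, 28.699, -24.465, 88.831, 12.651, 65.22, -12.049], TCP at [254.826, -597.965, 303.91] pointing down, gripper open.
Joint ranges: [-164.97, 164.97], [-17.58, 116.51], [-87.97, 89.64], [11.32, 138.91], [-80.73, 260.73], [10.89, 115.49], [-147.41, 147.41]. Speed limits (degrees/s): [147.25, 147.25, 180, 180, 180, 180, 180].

INTERFACE

Orientations are given as [roll, pitch, yaw] about the fixed x, y, z axes, in that order (R = Rz(yaw) Ry(pitch) Rx(roll)).
In Python, from rig import bot gives the robot as it stands.
- The arm moves only by the tool servo_tool, never from a script. Its arguments are lists of equal length, an entry for each row: "hand": the finger opening in mm, from 0 to 85.4; "offset": the shift along the tool's x, y, z in mm, a list of three; "yaw": the turn about the tool's z in rad. A call has 1 to 8 rows; each row shifts and turns the commanded pose from where the row before left it, along the tool's axes as they then stand; what a row does not reach is not made up. A row lasts 1/10 s, in which the tool goes at most 50 mm and 8.59 degrees, less where a joint would pass 70% of its speed; a pose out of reach is approached as far as the arm can. A call is refused whole if a number of a shift passes 50 or a number of a turn 0.15, either way. A call with a gripper value outside its range is refused whole. The fingers move at their own pace and stop on an object; "grip_force" is the grip in N (left out, the last holds). Time passes only in rows, so rows that do not move let the fingers close. It gives the time, the measured TCP pose, the force and the opening at its end, in the units of the state.
- bot.read_state(): the state, without advancing time (a new reading comes with each control period).
- bot.read_camera(name): name is "side" or "top"; returns a dict with "img" (384x512x3 uint8, blue, green, red), "intrinsics" (3x3 intrinsics, pixels), "origin" and "orientation" of the camera in the world. Camera axes: x right, y down, z forward; pixel columns grow to the right and rows downward; lengths in mm; the calibration is good to about 2 mm. A picture is of the moment at which its call begins. There is no depth.
- bot.close_job(): hands the job in, once; it reports no verdict.
Trained networks look in a picture, given as the dict that the camera call returned (one of the last four; its "shot" number tells which), for a name from the list of things; names that differ only in an ending like _2 or _b are one class to them, and where a whole thing is asked for, a point or a joint stands for the part that bears it (a point fixed in the world has none). Each returns a list of dicts, best first, with "score" (0 to 1); they miss things now and then, are a little off and sometimes report something else, mostly with a low value. They report only what shows in the picture. A call takes as long as a camera call. They do not tell look-alikes from the thing itself.
- bot.outline_of(target, picture): "region" (384x512 bool, what is visible of it).
- bot.landmark_of(target, picture): "centre" ([x, y, z] in mm, in world coordinates, good to about 4 mm: a listed point, or the origin of a listed thing).
The state is a dict: "t": time; "joints": joint angles; "joint_vel": joint speeds; "joint_efforts": joint torques, N m; "tool_pos": TCP position; "tcp_rot": TCP orientation; "wrist_force": force on the tool from outside, world axes, zero at the start; "wrist_torque": the same for the moment, N m; "opening": opening from 0.0 (shut) to 1.0 (fully open).
Only numpy, scipy, OpenCV 4.12 (cv2) and the standard library are available. Lean on these libraries where they do the work, as an engineer would, in place of code of your own. Each camera call takes 0.05 s, during which the arm holds its last target.

TASK

The four steel rollers lie on the board in the order in which they came off the machine; move them to the sloped rack, one to a lane, in the reverse order, so that the leftmost roller on the board ends up in the rightmost lane, and so on to the rightmost roller in the leftmost lane (left and right as the robot sees them). At the end each roller lies across its lane, at rest against the stop at the low end.

Things in the scene. Friction and masses are not known exactly. Their poses are not given: they have to be found in the camera images.
- thick_roller: The thickest, plain steel roller, loose, 42 mm long, 40 mm in diameter, lying in its cradle (axis 44 mm over the bench). Origin: mid-length on its axis; y along the roller, x and z turn as it rolls. Pinch it from above across its diameter, fingers fore and aft. At rest against a lane's stop its origin is at x = -53, z = 47 mm in the rack's frame.
- slim_roller: The slimmest, plain steel roller, loose, 42 mm long, 30 mm in diameter, lying in its cradle (axis 38 mm over the bench). Origin: mid-length on its axis; y along the roller, x and z turn as it rolls. Pinch it from above across its diameter, fingers fore and aft. At rest against a lane's stop its origin is at x = -57, z = 41 mm in the rack's frame.
- grooved_roller: Single-grooved (12 mm wide groove round its middle) steel roller, loose, 42 mm long, 38 mm in diameter, lying in its cradle (axis 43 mm over the bench). Origin: mid-length on its axis; y along the roller, x and z turn as it rolls. Pinch it from above across its diameter, fingers fore and aft. At rest against a lane's stop its origin is at x = -54, z = 46 mm in the rack's frame.
- ribbed_roller: Double-grooved (two 7 mm wide grooves 6 to 13 mm from its middle) steel roller, loose, 42 mm long, 34 mm in diameter, lying in its cradle (axis 40 mm over the bench). Origin: mid-length on its axis; y along the roller, x and z turn as it rolls. Pinch it from above across its diameter, fingers fore and aft. At rest against a lane's stop its origin is at x = -55, z = 43 mm in the rack's frame.
- thick_cradle: A fixed dark wooden cradle, 72 x 50 x 8 mm, with two thin brass rods under the roller (clear of the fingers) that keep it from rolling. It holds the thick roller at the start and marks its place on the board. Origin: centre of its underside; axes parallel to the board's.
- slim_cradle: A fixed dark wooden cradle, 72 x 50 x 8 mm, with two thin brass rods under the roller (clear of the fingers) that keep it from rolling. It holds the slim roller at the start and marks its place on the board. Origin: centre of its underside; axes parallel to the board's.
- grooved_cradle: A fixed dark wooden cradle, 72 x 50 x 8 mm, with two thin brass rods under the roller (clear of the fingers) that keep it from rolling. It holds the grooved roller at the start and marks its place on the board. Origin: centre of its underside; axes parallel to the board's.
- ribbed_cradle: A fixed dark wooden cradle, 72 x 50 x 8 mm, with two thin brass rods under the roller (clear of the fingers) that keep it from rolling. It holds the ribbed roller at the start and marks its place on the board. Origin: centre of its underside; axes parallel to the board's.
- board: Fixed pale wooden board, 100 x 240 x 12 mm, with the four cradles in a row at y = +84, +28, -28, -84 mm (which is where varies). Origin: centre of its underside; x away from the robot, y to the robot's left, turned up to 9 degrees. Board and rack stand side by side; which is left varies.
- rack: Fixed sloped rack 252 mm wide, 150 deep. Origin at bench level under its centre; x away from the robot, y left, turned up to 9 degrees. Four lanes centred at y = +93, +31, -31, -93 mm, 58 wide between 14 mm high dividers. Deck rises away from the robot: z = 36 mm + 0.182 x (0.18 rad), from a 20 mm high stop bar at x = -69 to x = +76. A roller let go across a lane at x = +25 rolls down to the stop.
Mind the look-alikes: they are no part of the job. Leave any brown look-alike of the grooved_roller alone. Leave any yellow look-alike of the thick_roller alone.

How it is judged (in metres and radians):
At the end, for the whole second after the job is handed in: Each roller is at rest in the lane that mirrors its own cradle's place on the board: within 18 mm of the lane's centre line, lying across it within 0.4 rad, and at the stop (within 10 mm fore and aft and 6 mm in height of its resting place there) (((y of thick_cradle in the frame of board between 0.069 and 0.099 m and y of thick_roller in the frame of rack between -0.111 and -0.075 m) or (y of thick_cradle in the frame of board between 0.013 and 0.043 m and y of thick_roller in the frame of rack between -0.049 and -0.013 m) or (y of thick_cradle in the frame of board between -0.043 and -0.013 m and y of thick_roller in the frame of rack between 0.013 and 0.049 m) or (y of thick_cradle in the frame of board between -0.099 and -0.069 m and y of thick_roller in the frame of rack between 0.075 and 0.111 m)) and x of thick_roller in the frame of rack between -0.0628 and -0.0428 m and z of thick_roller in the frame of rack between 0.0407 and 0.0527 m and angle between the y axis of each of thick_roller, slim_roller, grooved_roller, ribbed_roller and the y axis of rack, either way round below 0.4 rad and linear speed of each of thick_roller, slim_roller, grooved_roller, ribbed_roller below 0.02 m/s and angular speed of each of thick_roller, slim_roller, grooved_roller, ribbed_roller below 0.5 rad/s and ((y of slim_cradle in the frame of board between 0.069 and 0.099 m and y of slim_roller in the frame of rack between -0.111 and -0.075 m) or (y of slim_cradle in the frame of board between 0.013 and 0.043 m and y of slim_roller in the frame of rack between -0.049 and -0.013 m) or (y of slim_cradle in the frame of board between -0.043 and -0.013 m and y of slim_roller in the frame of rack between 0.013 and 0.049 m) or (y of slim_cradle in the frame of board between -0.099 and -0.069 m and y of slim_roller in the frame of rack between 0.075 and 0.111 m)) and x of slim_roller in the frame of rack between -0.0668 and -0.0468 m and z of slim_roller in the frame of rack between 0.0349 and 0.0469 m and ((y of grooved_cradle in the frame of board between 0.069 and 0.099 m and y of grooved_roller in the frame of rack between -0.111 and -0.075 m) or (y of grooved_cradle in the frame of board between 0.013 and 0.043 m and y of grooved_roller in the frame of rack between -0.049 and -0.013 m) or (y of grooved_cradle in the frame of board between -0.043 and -0.013 m and y of grooved_roller in the frame of rack between 0.013 and 0.049 m) or (y of grooved_cradle in the frame of board between -0.099 and -0.069 m and y of grooved_roller in the frame of rack between 0.075 and 0.111 m)) and x of grooved_roller in the frame of rack between -0.0636 and -0.0436 m and z of grooved_roller in the frame of rack between 0.0396 and 0.0516 m and ((y of ribbed_cradle in the frame of board between 0.069 and 0.099 m and y of ribbed_roller in the frame of rack between -0.111 and -0.075 m) or (y of ribbed_cradle in the frame of board between 0.013 and 0.043 m and y of ribbed_roller in the frame of rack between -0.049 and -0.013 m) or (y of ribbed_cradle in the frame of board between -0.043 and -0.013 m and y of ribbed_roller in the frame of rack between 0.013 and 0.049 m) or (y of ribbed_cradle in the frame of board between -0.099 and -0.069 m and y of ribbed_roller in the frame of rack between 0.075 and 0.111 m)) and x of ribbed_roller in the frame of rack between -0.0652 and -0.0452 m and z of ribbed_roller in the frame of rack between 0.0372 and 0.0492 m); the robot touches nothing.
It also fails if it takes over 83 s, if anything falls off the work surface, if the arm or the gripper's body presses on something with over 40 N, if the wrist force passes 120 N, or if a joint passes its speed limit or range.

## Working session

There is one attempt and no reset: what is moved stays moved. The work goes in short steps, Python scripts to look and compute and a tool call to move; the robot and the scene stay as the last step left them, time stands still between calls to the robot, and variables do not carry over. Pictures are saved under pics/ and viewed, and the job is handed in when it is done.

Besides the shell and the picture viewer there is one more tool, called after "Call:" by a JSON object that holds its "fn" and its "kwargs", one argument or row to a line. servo_tool: Moves the arm, as the interface text tells. Its arguments: {"type":"object","properties":{"hand":{"type":"array"},"offset":{"type":"array"},"yaw":{"type":"array"},"grip_force":{"type":"number"}},"required":["hand","offset","yaw"]}

```bash
ls; mkdir -p pics; python3 - <<'E'
from rig import bot
import cv2
s=bot.read_state(); print({k:s[k] for k in('t','tool_pos','tcp_rot','opening','wrist_force')}, bot.finger_overhang)
for n in('top','side'):
    p=bot.read_camera(n); cv2.imwrite(f'pics/{n}0.png',p['img']); print(n,p['origin'],p['orientation'],p['intrinsics'])
    for t in['thick_roller','slim_roller','grooved_roller','ribbed_roller','thick_cradle','slim_cradle','grooved_cradle','ribbed_cradle','board','rack']:
        print(t,[(round(r['score'],2),[round(float(v)) for v in r['centre']]) for r in bot.landmark_of(t,p)])
E
```

```text
pics
{'t': 0.0, 'tool_pos': array([ 254.54749452, -597.49027549,  302.86433175]), 'tcp_rot': array([-1.79889360e+02, -4.42685524e-03,  2.30806325e+01]), 'opening': 1.0007007750164942, 'wrist_force': array([-0.65175348,  0.51478213, -0.41094276])} 72.6
top [ 421.97341644 -162.55199855  907.93809876] [-173.75004157   -2.08356555  -89.59405446] [[373.31086382   0.         256.84782077]
 [  0.         373.31086382 195.88187984]
 [  0.           0.           1.        ]]
thick_roller [(0.84, [534, -104, 45]), (0.63, [378, -69, 21]), (0.57, [521, -49, 9]), (0.36, [523, -47, 43])]
slim_roller [(0.81, [506, 70, 40])]
grooved_roller [(0.76, [514, 11, 42]), (0.74, [385, 29, 18]), (0.62, [662, -36, 14])]
ribbed_roller [(0.8, [525, -45, 40])]
thick_cradle [(0.52, [529, -96, 15])]
slim_cradle [(0.76, [507, 67, 12]), (0.39, [526, -47, 42])]
grooved_cradle [(0.83, [515, 10, 13])]
ribbed_cradle [(0.87, [524, -45, 9])]
board [(0.87, [525, -16, -1])]
rack [(0.64, [529, -320, 1])]
side [ 489.81105963 -913.8411811   680.3897517 ] [-129.57527582    0.51826665   -2.12638644] [[498.93523264   0.         254.4970324 ]
 [  0.         498.93523264 198.39402683]
 [  0.           0.           1.        ]]
thick_roller [(0.8, [532, -94, 46]), (0.62, [384, -70, 20])]
slim_roller [(0.47, [510, 62, 34])]
grooved_roller [(0.77, [663, -33, 17]), (0.68, [385, 27, 21]), (0.6, [515, 15, 40])]
ribbed_roller [(0.53, [524, -45, 39])]
thick_cradle [(0.85, [529, -100, 16]), (0.7, [516, 14, 41])]
slim_cradle [(0.52, [513, 69, 9]), (0.3, [517, 15, 43])]
grooved_cradle [(0.6, [518, 10, 13])]
ribbed_cradle [(0.66, [522, -48, 13])]
board []
rack [(0.63, [523, -326, 3])]
```

View pics/top0.png

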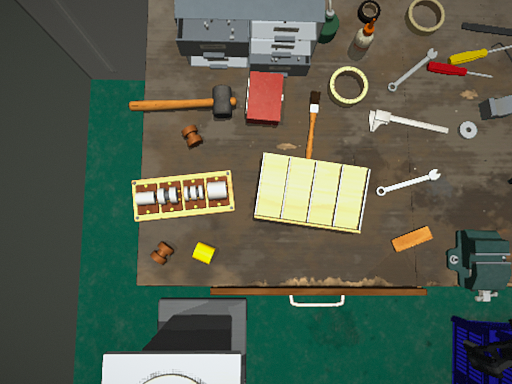

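View pics/side0.png

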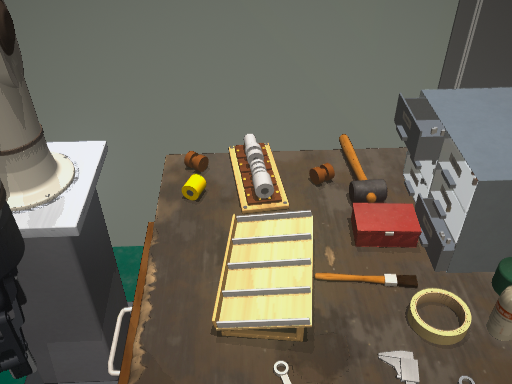

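The top image shows four steel rollers in the board cradles, from left to right: slim (145,197), grooved (168,194), ribbed (193,191) and thick (217,188). The rack is at about (312,192), with the brown look-alikes at (192,134) and (162,253) and the yellow one at (203,252), all on the bench. I'll confirm this in enlarged crops.

```bash
python3 - <<'E'
import cv2,numpy as np
a=cv2.imread('pics/top0.png'); 
c=cv2.resize(a[160:230,125:245],None,fx=6,fy=6,interpolation=cv2.INTER_CUBIC); cv2.imwrite('pics/crop_board.png',c)
c=cv2.resize(a[145:240,248:378],None,fx=6,fy=6,interpolation=cv2.INTER_CUBIC); cv2.imwrite('pics/crop_rack.png',c)
b=cv2.imread('pics/side0.png'); 
c=cv2.resize(b[200:345,205:325],None,fx=4,fy=4,interpolation=cv2.INTER_CUBIC); cv2.imwrite('pics/crop_rack_s.png',c)
E
```

```text
(no output)
```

View pics/crop_board.png

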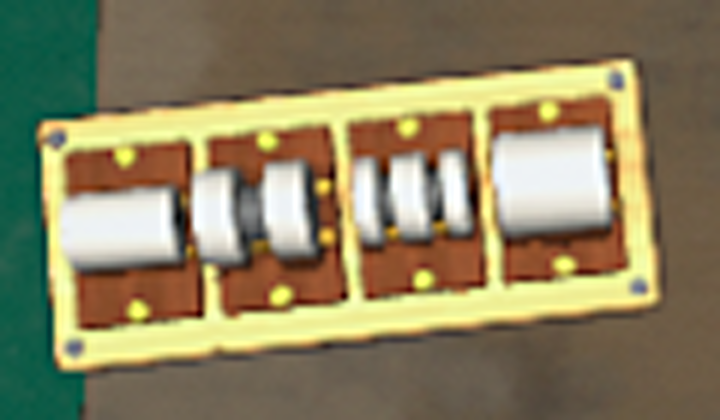

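View pics/crop_rack.png

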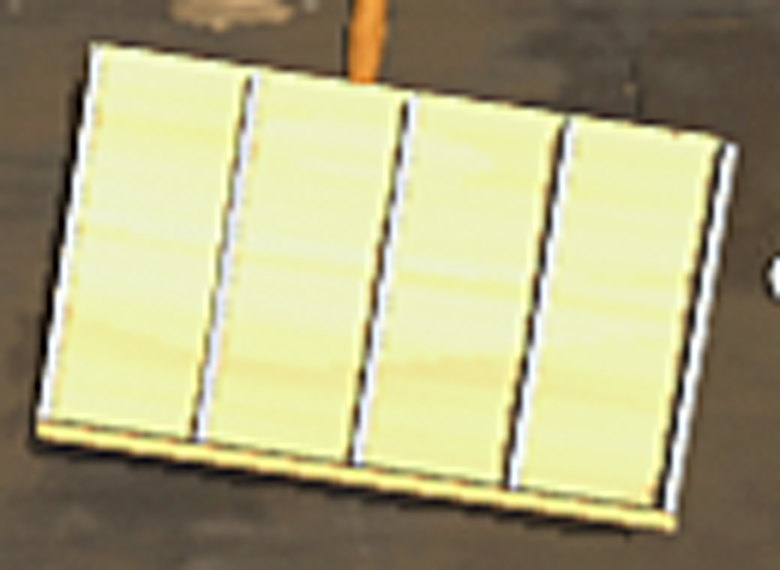

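View pics/crop_rack_s.png

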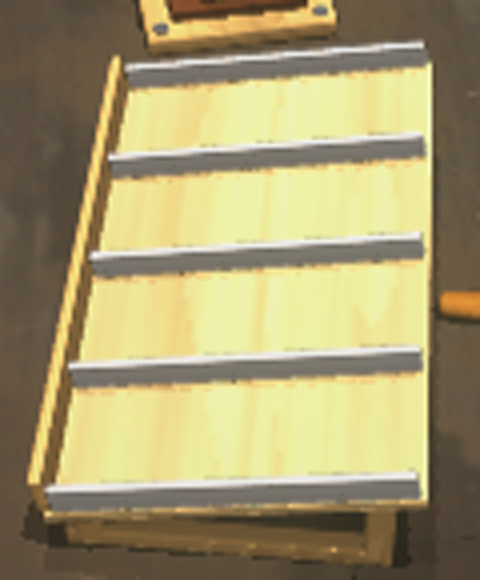

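Crop confirms the four metal rollers in the cradles, left to right: slim, grooved, ribbed (two grooves), thick. So the target lanes at rack y are slim −93, grooved −31, ribbed +31 and thick +93. Next I'll fit the poses.

```bash
cat > h.py <<'E'
import numpy as np,cv2
from scipy.spatial.transform import Rotation as R
from scipy.optimize import least_squares
K={'top':np.array([[373.311,0,256.848],[0,373.311,195.882],[0,0,1]]),'side':np.array([[498.935,0,254.497],[0,498.935,198.394],[0,0,1]])}
O={'top':np.array([421.973,-162.552,907.938]),'side':np.array([489.811,-913.841,680.390])}
A={'top':R.from_euler('xyz',[-173.75,-2.08357,-89.594],degrees=True).as_matrix(),'side':R.from_euler('xyz',[-129.57528,.51827,-2.12639],degrees=True).as_matrix()}
def proj(c,P):
    q=(np.atleast_2d(P)-O[c])@A[c]; q=q@K[c].T; return q[:,:2]/q[:,2:]
def pose(p,P):
    c,s=np.cos(p[2]),np.sin(p[2]); P=np.atleast_2d(P)
    return np.c_[p[0]+c*P[:,0]-s*P[:,1],p[1]+s*P[:,0]+c*P[:,1],P[:,2]]
E
python3 - <<'E'
from h import *
f=lambda uv,x0,y0,s:(np.array(uv)+.5)/s-.5+[x0,y0]
tf=f([(96,46),(252,76),(409,98),(567,121),(732,148)],248,145,6);tn=f([(43,418),(199,438),(356,463),(511,486),(671,510)],248,145,6)
sf=f([(424,46),(424,138),(424,239),(422,352),(418,480)],205,200,4);sn=f([(128,68),(112,160),(93,258),(70,370),(47,494)],205,200,4)
ys=np.array([124,62,0,-62,-124])
def pts(x): return np.c_[np.full(5,x),ys,np.full(5,36+.182*x+14.2)]
for use in('top','side','both'):
  def res(p):
    r=[]
    if use!='side': r+=[proj('top',pose(p,pts(p[3])))-tf,proj('top',pose(p,pts(p[4])))-tn]
    if use!='top': r+=[proj('side',pose(p,pts(p[3])))-sf,proj('side',pose(p,pts(p[4])))-sn]
    r=np.concatenate(r).ravel(); return np.r_[r,(p[3]-73)/2,(p[4]+69)/2]
  s=least_squares(res,[525,-322,-.12,73,-69]); print(use,s.x.round(3),np.abs(s.fun).max())
bc=f([(42,122),(635,62),(658,300),(60,370)],125,160,6)
B=np.array([[50,120,12],[50,-120,12],[-50,-120,12],[-50,120,12.]])
s=least_squares(lambda p:(proj('top',pose(p,B))-bc).ravel(),[525,-16,.1]);print('board',s.x,s.fun.round(2))
for n,y,z in(('slim',84,38),('grooved',28,43),('ribbed',-28,40),('thick',-84,44)):print(n,pose(s.x,[0,y,z]).round(1),proj('top',pose(s.x,[0,y,z])))
E
```

```text
top [ 5.25848e+02 -3.20160e+02 -1.36000e-01  7.25850e+01 -6.85800e+01] 0.7094387265794921
side [ 5.27711e+02 -3.23837e+02 -1.35000e-01  7.30020e+01 -6.89560e+01] 0.49103032402894087
both [ 5.28430e+02 -3.22191e+02 -1.35000e-01  7.16210e+01 -7.02020e+01] 1.452810584291342
board [ 5.20553336e+02 -1.72162591e+01  1.19920012e-01] [-0.65 -0.12  0.25 -0.59  0.8   0.6  -0.38  0.06]
slim [[510.5  66.2  38. ]] [[144.92059229 197.66197844]]
grooved [[517.2  10.6  43. ]] [[168.74533332 194.81696311]]
ribbed [[523.9 -45.   40. ]] [[193.15728768 192.36666134]]
thick [[ 530.6 -100.6   44. ]] [[217.04460157 189.57304723]]
```

Call:
{"fn": "servo_tool", "kwargs": {
  "hand": [85,85,85,85,85,85,85,85],
  "offset": [
    [0,0,0],
    [0,0,0],
    [0,0,0],
    [0,0,0],
    [0,0,0],
    [0,0,0],
    [0,0,0],
    [0,0,0]
  ],
  "yaw": [-0.14,-0.14,-0.14,-0.14,-0.14,-0.14,-0.14,-0.14],
  "grip_force": 60
}}

```text
t: 1.9
tool_pos: [254.8, -598.0, 303.9]
tcp_rot: [-180.0, 0.0, 87.6]
wrist_force: [0.1, 0.1, 0.1]
opening: 0.997
```

```bash
cat > go.py <<'E'
import sys,numpy as np
from rig import bot
T={'slim':(510.5,66.2,38,66,-93,15),'grooved':(517.2,10.6,43,0,-31,19),'ribbed':(523.9,-45,40,0,31,17),'thick':(530.6,-100.6,44,0,93,20)}
BY,RY=6.87,-7.75
def tgt(n,where):
    t=T[n]
    if where=='board': return np.array([t[0],t[1]]),BY+90
    a=np.radians(RY);x,y=25,t[4]
    return np.array([527.5+np.cos(a)*x-np.sin(a)*y,-322+np.sin(a)*x+np.cos(a)*y]),RY+90
def show(n,where,z):
    s=bot.read_state();p=s['tool_pos'];r=s['tcp_rot'];y=np.radians(r[2])
    q,ty=tgt(n,where);d=np.r_[q,z]-p
    ty=np.radians(ty)
    o=[d[0]*np.cos(ty)+d[1]*np.sin(ty),d[0]*np.sin(ty)-d[1]*np.cos(ty),-d[2]]
    print('t',round(s['t'],2),'pos',p.round(1),'rot',r.round(1),'open',round(s['opening'],3),'F',s['wrist_force'].round(1),'j',np.round(s['joints'],0))
    print('turn',round(-(ty-y),4),'offset at target yaw',np.round(o,1))
if __name__=='__main__': show(sys.argv[1],sys.argv[2],float(sys.argv[3]))
E
python3 go.py thick board 200
```

```text
t 1.9 pos [ 254.8 -598.   303.9] rot [-180.     0.    87.6] open 0.997 F [0.1 0.1 0.1] j [ 91.  32. -38.  88.  20.  67.  47.]
turn -0.1622 offset at target yaw [460.8 333.4 103.9]
```

Call:
{"fn": "servo_tool", "kwargs": {
  "hand": [85,85,85,85,85,85,85,85],
  "offset": [
    [0,0,0],
    [0,0,0],
    [38,28,8],
    [38,28,8],
    [38,28,8],
    [38,28,8],
    [38,28,8],
    [38,28,8]
  ],
  "yaw": [-0.14,-0.022,0,0,0,0,0,0]
}}

```text
t: 2.7
tool_pos: [396.4, -350.8, 256.0]
tcp_rot: [180.0, 0.0, 96.3]
wrist_force: [2.2, -0.0, 0.5]
opening: 0.997
```

```bash
python3 go.py thick board 200
```

```text
t 2.7 pos [ 396.4 -350.8  256. ] rot [180.    0.   96.3] open 0.997 F [ 2.2 -0.   0.5] j [ 75.  24. -45. 108.  20.  56.  27.]
turn -0.0097 offset at target yaw [232.4 163.1  56. ]
```

Call:
{"fn": "servo_tool", "kwargs": {
  "hand": [85,85,85,85,85,85,85,85],
  "offset": [
    [39,27,9],
    [39,27,9],
    [39,27,9],
    [39,27,9],
    [39,27,9],
    [37,28,9],
    [0,0,0],
    [0,0,0]
  ],
  "yaw": [-0.01,0,0,0,0,0,0,0]
}}

```text
t: 3.5
tool_pos: [529.7, -100.3, 201.8]
tcp_rot: [-180.0, -0.0, 97.2]
wrist_force: [0.0, -1.0, -0.0]
opening: 0.999
```

```bash
python3 go.py thick board 130; python3 - <<'E'
from rig import bot
import cv2
p=bot.read_camera('side'); cv2.imwrite('pics/s1.png',p['img'])
E
```

```text
t 3.5 pos [ 529.7 -100.3  201.8] rot [-180.    -0.    97.2] open 0.999 F [ 0. -1. -0.] j [ 43.  30. -45. 109.  27.  52.  -8.]
turn 0.0058 offset at target yaw [-0.4  0.9 71.8]
```

View pics/s1.png

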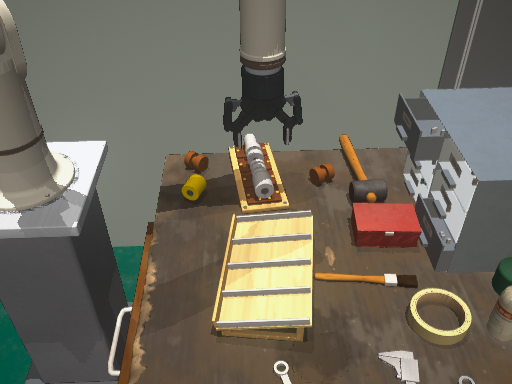

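The gripper stands open above the thick roller, with its fingers at (235,135) and (293,135), fore and aft. I'll descend and grip.

Call:
{"fn": "servo_tool", "kwargs": {
  "hand": [85,85,85,85,85,85,85,85],
  "offset": [
    [0,1,30],
    [0,0,30],
    [0,0,25],
    [0,0,15],
    [0,0,4],
    [0,0,0],
    [0,0,0],
    [0,0,0]
  ],
  "yaw": [0.006,0,0,0,0,0,0,0]
}}

```text
t: 4.35
tool_pos: [531.1, -102.3, 99.1]
tcp_rot: [179.9, 0.1, 96.7]
wrist_force: [0.8, 0.2, 0.0]
opening: 0.994
```

```bash
python3 go.py thick board 97; python3 - <<'E'
from rig import bot
import cv2
p=bot.read_camera('side'); cv2.imwrite('pics/s2.png',cv2.resize(p['img'][60:220,170:340],None,fx=4,fy=3.7,interpolation=cv2.INTER_CUBIC))
E
```

```text
t 4.35 pos [ 531.1 -102.3   99.1] rot [1.799e+02 1.000e-01 9.670e+01] open 0.994 F [0.8 0.2 0. ] j [ 38.  39. -38. 112.  35.  41. -15.]
turn -0.0023 offset at target yaw [ 1.8 -0.3  2.1]
```

View pics/s2.png

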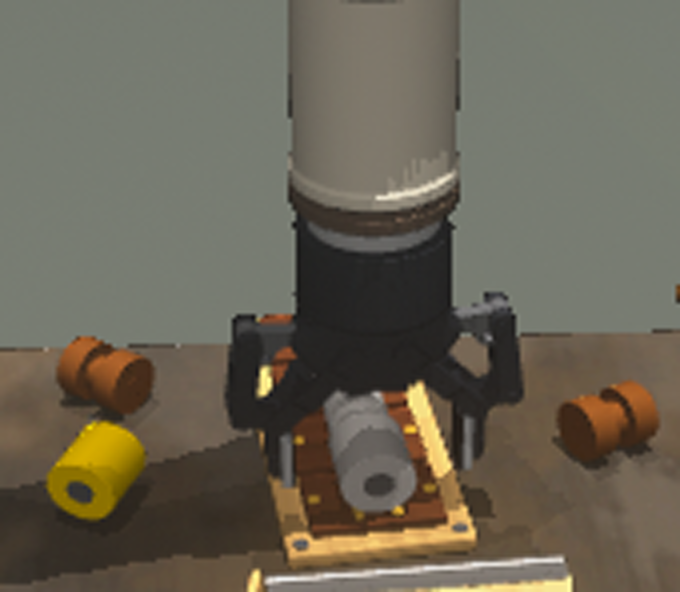

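The fingers straddle the thick roller at (380,460 in the crop), and the yellow and brown look-alikes are well clear. I'll close.

Call:
{"fn": "servo_tool", "kwargs": {
  "hand": [36,36,36,36,36,36,36,36],
  "offset": [
    [2,0,2],
    [0,0,0],
    [0,0,0],
    [0,0,0],
    [0,0,0],
    [0,0,0],
    [0,0,0],
    [0,0,0]
  ],
  "yaw": [0,0,0,0,0,0,0,0],
  "grip_force": 60
}}

```text
t: 5.2
tool_pos: [530.3, -99.9, 96.3]
tcp_rot: [180.0, 0.0, 96.8]
wrist_force: [-1.1, 0.4, 5.0]
opening: 0.448
```

```bash
python3 go.py thick board 97; python3 - <<'E'
from rig import bot
import cv2
p=bot.read_camera('side'); cv2.imwrite('pics/s3.png',cv2.resize(p['img'][60:220,170:340],None,fx=4,fy=3.7,interpolation=cv2.INTER_CUBIC))
E
```

```text
t 5.2 pos [530.3 -99.9  96.3] rot [180.    0.   96.8] open 0.448 F [-1.1  0.4  5. ] j [ 37.  39. -38. 112.  35.  41. -15.]
turn -0.0017 offset at target yaw [-0.7  0.3 -0.7]
```

View pics/s3.png

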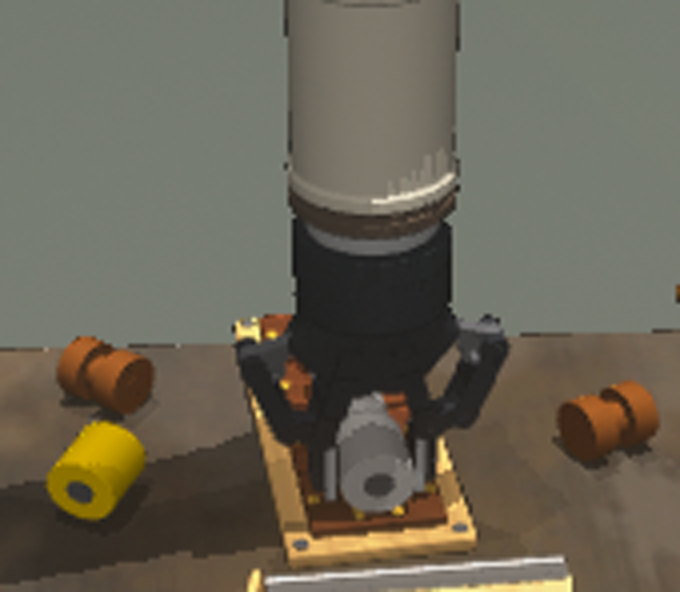

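Call:
{"fn": "servo_tool", "kwargs": {
  "hand": [25,25,25,25,25,25],
  "offset": [
    [0,0,0],
    [0,0,-10],
    [0,0,-30],
    [0,0,-40],
    [0,0,-24],
    [0,0,0]
  ],
  "yaw": [0,0,0,0,0.12,0.135]
}}

```text
t: 5.85
tool_pos: [531.9, -100.1, 203.5]
tcp_rot: [179.7, 0.0, 81.9]
wrist_force: [0.5, 0.1, -3.3]
opening: 0.451
```

```bash
python3 go.py thick rack 200
```

```text
t 5.85 pos [ 531.9 -100.1  203.5] rot [179.7   0.   81.9] open 0.451 F [ 0.5  0.1 -3.3] j [ 41.  29. -41. 109.  24.  51. -21.]
turn -0.0068 offset at target yaw [-127.5   50.6    3.5]
```

Call:
{"fn": "servo_tool", "kwargs": {
  "hand": [25,25,25,25,25,25,25],
  "offset": [
    [-42,17,1],
    [-43,17,1],
    [-42,17,1],
    [0,0,30],
    [0,0,30],
    [0,0,16],
    [0,0,0]
  ],
  "yaw": [-0.007,0,0,0,0,0,0]
}}

```text
t: 6.55
tool_pos: [562.0, -232.0, 118.4]
tcp_rot: [-179.7, -0.1, 82.6]
wrist_force: [-1.3, 0.0, -2.6]
opening: 0.448
```

```bash
python3 go.py thick rack 120; python3 - <<'E'
from rig import bot
import cv2
p=bot.read_camera('side'); cv2.imwrite('pics/s4.png',cv2.resize(p['img'][90:260,190:350],None,fx=4,fy=3.5,interpolation=cv2.INTER_CUBIC))
E
```

```text
t 6.55 pos [ 562.  -232.   118.4] rot [-1.797e+02 -1.000e-01  8.260e+01] open 0.448 F [-1.3  0.  -2.6] j [ 46.  41. -35. 102.  31.  48. -12.]
turn 0.0058 offset at target yaw [-0.8  3.  -1.6]
```

View pics/s4.png

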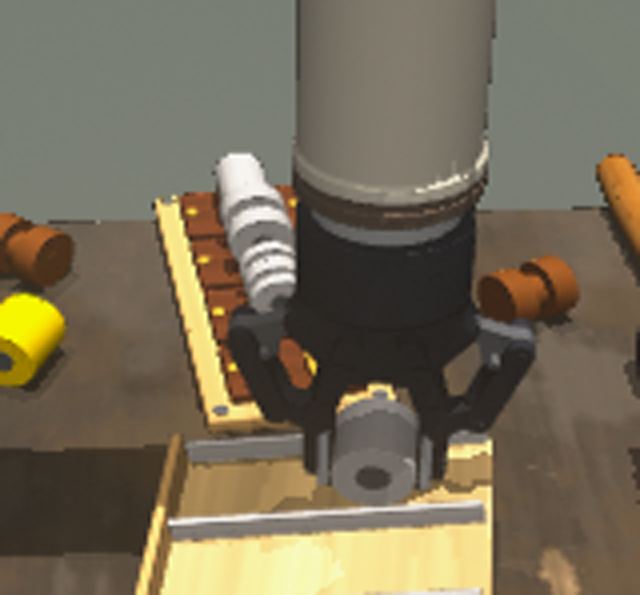

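The thick roller is held over the leftmost lane (crop 375,470), clear of the dividers. I'll lower it 3 mm more and release.

Call:
{"fn": "servo_tool", "kwargs": {
  "hand": [25,25,50,60,60,75,85,85],
  "offset": [
    [0,0,3],
    [0,0,0],
    [0,0,0],
    [0,0,0],
    [0,0,-3],
    [0,0,-20],
    [0,0,-30],
    [0,0,-30]
  ],
  "yaw": [0,0,0,0,0,0,0,0]
}}

```text
t: 7.4
tool_pos: [563.8, -232.5, 202.1]
tcp_rot: [-180.0, -0.0, 82.6]
wrist_force: [1.1, -0.5, 0.1]
opening: 0.995
```

```bash
python3 go.py ribbed board 200; python3 - <<'E'
from rig import bot
import cv2
p=bot.read_camera('side'); cv2.imwrite('pics/s5.png',cv2.resize(p['img'][90:260,190:350],None,fx=4,fy=3.5,interpolation=cv2.INTER_CUBIC))
E
```

```text
t 7.4 pos [ 563.8 -232.5  202.1] rot [-180.    -0.    82.6] open 0.995 F [ 1.1 -0.5  0.1] j [ 48.  35. -39.  99.  26.  55.  -8.]
turn -0.2496 offset at target yaw [190.9 -17.2   2.1]
```

View pics/s5.png

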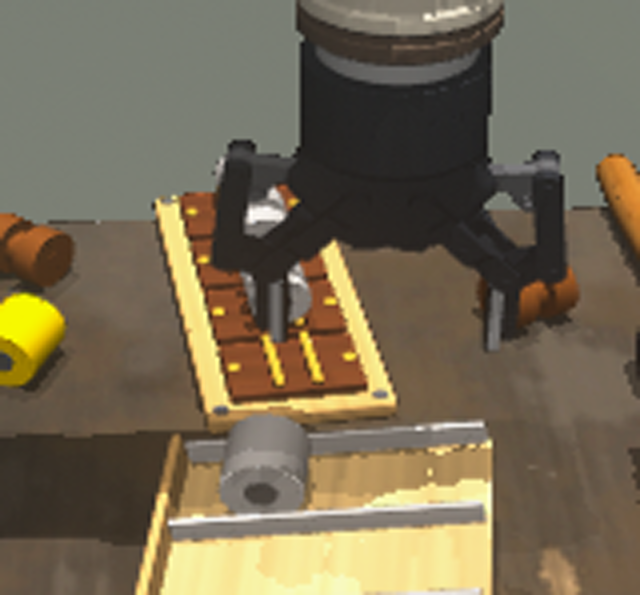

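The thick roller is in the leftmost lane and rolling to the stop (crop 262,470). Next is the ribbed roller.

Call:
{"fn": "servo_tool", "kwargs": {
  "hand": [85,85,85,85,85,85,85,85],
  "offset": [
    [0,0,0],
    [0,0,0],
    [48,-4,0],
    [48,-4,0],
    [48,-4,0],
    [47,-5,0],
    [0,0,0],
    [0,0,0]
  ],
  "yaw": [-0.125,-0.125,0,0,0,0,0,0]
}}

```text
t: 8.25
tool_pos: [524.3, -43.8, 201.7]
tcp_rot: [179.9, 0.1, 97.1]
wrist_force: [-0.5, -1.2, 0.3]
opening: 0.993
```

```bash
python3 go.py ribbed board 95; python3 - <<'E'
from rig import bot
import cv2
p=bot.read_camera('side'); cv2.imwrite('pics/s6.png',cv2.resize(p['img'][90:260,190:350],None,fx=4,fy=3.5,interpolation=cv2.INTER_CUBIC))
E
```

```text
t 8.25 pos [524.3 -43.8 201.7] rot [1.799e+02 1.000e-01 9.710e+01] open 0.993 F [-0.5 -1.2  0.3] j [ 38.  29. -46. 111.  26.  51. -14.]
turn 0.0037 offset at target yaw [ -1.2  -0.6 106.7]
```

View pics/s6.png

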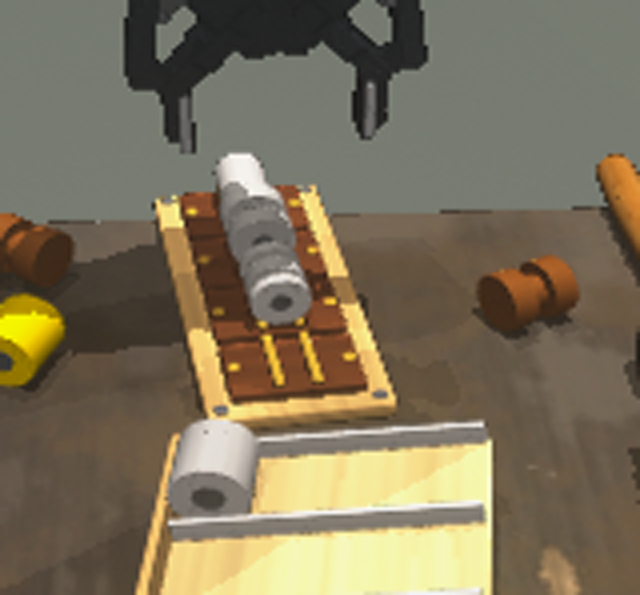

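The thick roller rests at the stop of the leftmost lane (crop 212,465). Descending on the ribbed roller to z 95.

Call:
{"fn": "servo_tool", "kwargs": {
  "hand": [85,85,85,85,85,85,85],
  "offset": [
    [-1,0,30],
    [0,0,30],
    [0,0,27],
    [0,0,15],
    [0,0,4],
    [0,0,0],
    [0,0,0]
  ],
  "yaw": [0.004,0,0,0,0,0,0]
}}

```text
t: 9.0
tool_pos: [525.2, -46.3, 96.0]
tcp_rot: [179.9, 0.0, 96.6]
wrist_force: [-0.6, -0.4, 0.5]
opening: 0.994
```

```bash
python3 go.py ribbed board 95
```

```text
t 9.0 pos [525.2 -46.3  96. ] rot [179.9   0.   96.6] open 0.994 F [-0.6 -0.4  0.5] j [ 32.  38. -38. 114.  36.  40. -21.]
turn -0.0044 offset at target yaw [ 1.5 -1.1  1. ]
```

Call:
{"fn": "servo_tool", "kwargs": {
  "hand": [22,22,22,22,22,22,22,22],
  "offset": [
    [1,-1,0],
    [0,0,0],
    [0,0,0],
    [0,0,0],
    [0,0,0],
    [0,0,0],
    [0,0,0],
    [0,0,0]
  ],
  "yaw": [0,0,0,0,0,0,0,0]
}}

```text
t: 9.8
tool_pos: [523.6, -45.2, 95.6]
tcp_rot: [179.9, 0.0, 96.7]
wrist_force: [-0.8, -0.6, 5.6]
opening: 0.375
```

Call:
{"fn": "servo_tool", "kwargs": {
  "hand": [20,20,20,20,20,20,20],
  "offset": [
    [0,0,0],
    [0,0,-10],
    [0,0,-30],
    [0,0,-40],
    [0,0,-25],
    [0,0,0],
    [0,0,0]
  ],
  "yaw": [0,0,0,0,0.13,0.125,0]
}}

```text
t: 10.5
tool_pos: [523.4, -45.4, 201.3]
tcp_rot: [179.9, 0.1, 82.0]
wrist_force: [1.0, 0.3, -1.7]
opening: 0.374
```

```bash
python3 go.py ribbed rack 200; python3 - <<'E'
from rig import bot
import cv2
p=bot.read_camera('side'); cv2.imwrite('pics/s7.png',cv2.resize(p['img'][50:220,170:330],None,fx=4,fy=3.5,interpolation=cv2.INTER_CUBIC))
E
```

```text
t 10.5 pos [523.4 -45.4 201.3] rot [1.799e+02 1.000e-01 8.200e+01] open 0.374 F [ 1.   0.3 -1.7] j [ 36.  28. -42. 111.  24.  50. -27.]
turn -0.0049 offset at target yaw [-242.6   66.4    1.3]
```

View pics/s7.png

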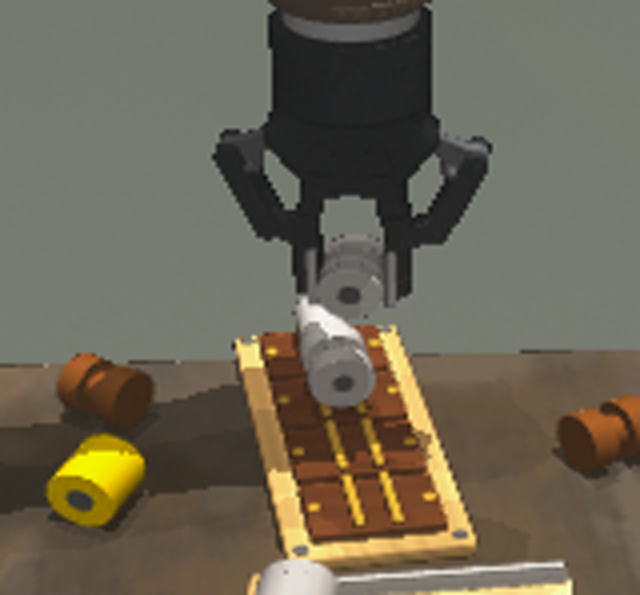

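The ribbed roller is held level (crop 350,275). I'll carry it to lane +31.

Call:
{"fn": "servo_tool", "kwargs": {
  "hand": [20,20,20,20,20,20,20],
  "offset": [
    [-40,11,0],
    [-41,11,0],
    [-40,11,0],
    [-41,11,0],
    [-40,11,0],
    [-41,11,1],
    [0,0,0]
  ],
  "yaw": [-0.005,0,0,0,0,0,0]
}}

```text
t: 11.25
tool_pos: [553.7, -303.6, 197.0]
tcp_rot: [-179.9, 0.2, 81.9]
wrist_force: [-0.9, -0.5, -2.5]
opening: 0.374
```

Call:
{"fn": "servo_tool", "kwargs": {
  "hand": [20,20,20,20,20],
  "offset": [
    [0,0,30],
    [0,0,30],
    [0,0,20],
    [0,0,3],
    [0,0,0]
  ],
  "yaw": [0,0,0,0,0]
}}

```text
t: 11.75
tool_pos: [554.3, -294.1, 116.2]
tcp_rot: [-179.7, -0.0, 82.5]
wrist_force: [-8.0, 2.2, 11.7]
opening: 0.374
```

```bash
python3 go.py ribbed rack 117; python3 - <<'E'
from rig import bot
import cv2
p=bot.read_camera('side'); cv2.imwrite('pics/s8.png',cv2.resize(p['img'][120:290,190:350],None,fx=4,fy=3.5,interpolation=cv2.INTER_CUBIC))
E
```

```text
t 11.75 pos [ 554.3 -294.1  116.2] rot [-179.7   -0.    82.5] open 0.374 F [-8.   2.2 11.7] j [ 50.  43. -34.  99.  31.  49.  -6.]
turn 0.0048 offset at target yaw [-0.3  2.2 -0.8]
```

View pics/s8.png

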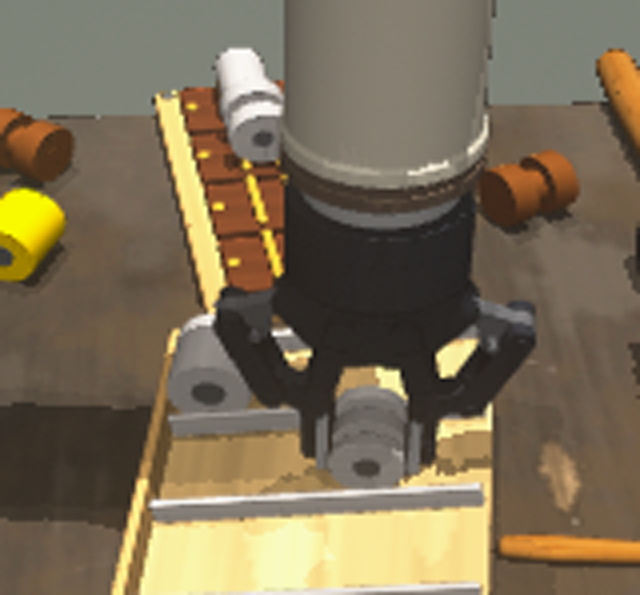

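The wrist force (−8, 2, 12 N) says the upslope fingertip touches the deck. I'll raise 3 mm and release.

Call:
{"fn": "servo_tool", "kwargs": {
  "hand": [20,20,45,55,55,75,85,85],
  "offset": [
    [0,0,-3],
    [0,0,0],
    [0,0,0],
    [0,0,-1],
    [0,0,-3],
    [0,0,-20],
    [0,0,-30],
    [0,0,-30]
  ],
  "yaw": [0,0,0,0,0,0,0,0]
}}

```text
t: 12.6
tool_pos: [555.7, -294.6, 203.6]
tcp_rot: [-180.0, -0.0, 82.4]
wrist_force: [-0.1, -0.5, 0.2]
opening: 0.999
```

```bash
python3 go.py grooved board 200
```

```text
t 12.6 pos [ 555.7 -294.6  203.6] rot [-180.    -0.    82.4] open 0.999 F [-0.1 -0.5  0.2] j [ 53.  36. -38.  96.  26.  57.  -2.]
turn -0.2533 offset at target yaw [307.6  -1.7   3.6]
```

Call:
{"fn": "servo_tool", "kwargs": {
  "hand": [85,85,85,85,85,85,85,85],
  "offset": [
    [0,0,0],
    [0,0,0],
    [48,0,1],
    [48,0,1],
    [48,0,1],
    [48,0,0],
    [48,0,0],
    [48,-1,0]
  ],
  "yaw": [-0.127,-0.126,0,0,0,0,0,0]
}}

```text
t: 13.4
tool_pos: [520.5, -7.2, 200.5]
tcp_rot: [179.9, 0.0, 96.8]
wrist_force: [0.8, 0.9, 0.8]
opening: 0.993
```

Call:
{"fn": "servo_tool", "kwargs": {
  "hand": [85,85,85],
  "offset": [
    [19,0,0],
    [0,0,0],
    [0,0,0]
  ],
  "yaw": [0,0,0]
}}

```text
t: 13.7
tool_pos: [518.6, 9.8, 200.2]
tcp_rot: [180.0, 0.0, 96.9]
wrist_force: [0.6, -0.2, -0.1]
opening: 0.992
```

```bash
python3 go.py grooved board 97; python3 - <<'E'
from rig import bot
import cv2
p=bot.read_camera('side'); cv2.imwrite('pics/s9.png',cv2.resize(p['img'][90:260,190:350],None,fx=4,fy=3.5,interpolation=cv2.INTER_CUBIC))
E
```

```text
t 13.7 pos [518.6   9.8 200.2] rot [180.    0.   96.9] open 0.992 F [ 0.6 -0.2 -0.1] j [ 33.  28. -46. 112.  26.  50. -20.]
turn 0.0004 offset at target yaw [  1.   -1.3 103.2]
```

View pics/s9.png

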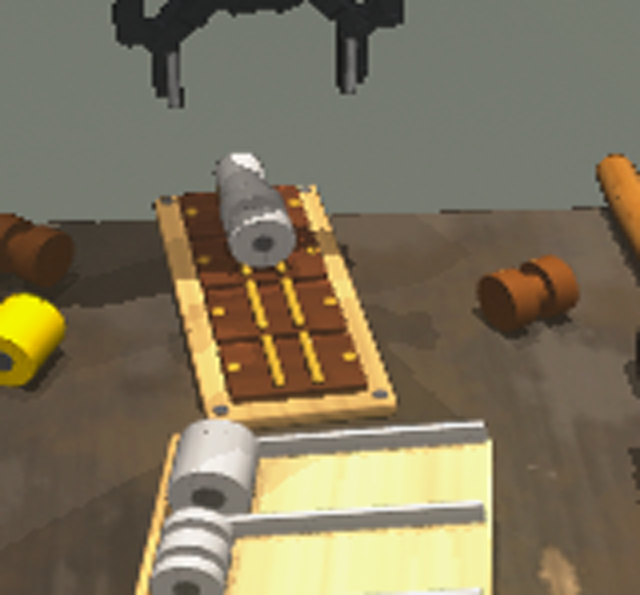

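Thick (crop 212,465) and ribbed (crop 190,550) both rest at their stops. Next I'll grip the steel grooved roller on the board (crop 258,235).

Call:
{"fn": "servo_tool", "kwargs": {
  "hand": [85,85,85,85,85,85,85],
  "offset": [
    [1,-1,30],
    [0,0,30],
    [0,0,25],
    [0,0,14],
    [0,0,4],
    [0,0,0],
    [0,0,0]
  ],
  "yaw": [0,0,0,0,0,0,0]
}}

```text
t: 14.45
tool_pos: [518.2, 10.5, 97.9]
tcp_rot: [179.9, 0.0, 96.8]
wrist_force: [-0.0, 0.2, 0.6]
opening: 0.995
```

```bash
python3 go.py grooved board 97
```

```text
t 14.45 pos [518.2  10.5  97.9] rot [179.9   0.   96.8] open 0.995 F [-0.   0.2  0.6] j [ 27.  37. -38. 115.  36.  40. -28.]
turn -0.0014 offset at target yaw [ 0.2 -0.9  0.9]
```

Call:
{"fn": "servo_tool", "kwargs": {
  "hand": [24,24,24,24,24,24,24,24],
  "offset": [
    [0,-1,0],
    [0,0,0],
    [0,0,0],
    [0,0,0],
    [0,0,0],
    [0,0,0],
    [0,0,0],
    [0,0,0]
  ],
  "yaw": [0,0,0,0,0,0,0,0]
}}

```text
t: 15.25
tool_pos: [516.8, 10.6, 97.7]
tcp_rot: [179.9, 0.0, 96.8]
wrist_force: [-0.1, -0.5, 6.3]
opening: 0.418
```

Call:
{"fn": "servo_tool", "kwargs": {
  "hand": [22,22,22,22,22,22,22],
  "offset": [
    [0,0,0],
    [0,0,-10],
    [0,0,-30],
    [0,0,-40],
    [0,0,-23],
    [0,0,0],
    [0,0,0]
  ],
  "yaw": [0,0,0,0,0.13,0.125,0]
}}

```text
t: 15.95
tool_pos: [516.6, 10.5, 201.3]
tcp_rot: [179.9, 0.0, 82.1]
wrist_force: [-0.1, 0.2, -1.0]
opening: 0.416
```

```bash
python3 go.py grooved rack 200; python3 - <<'E'
from rig import bot
import cv2
p=bot.read_camera('side'); cv2.imwrite('pics/s10.png',cv2.resize(p['img'][50:220,170:330],None,fx=4,fy=3.5,interpolation=cv2.INTER_CUBIC))
E
```

```text
t 15.95 pos [516.6  10.5 201.3] rot [179.9   0.   82.1] open 0.416 F [-0.1  0.2 -1. ] j [ 31.  27. -43. 113.  24.  49. -33.]
turn -0.0019 offset at target yaw [-359.    80.7    1.3]
```

View pics/s10.png

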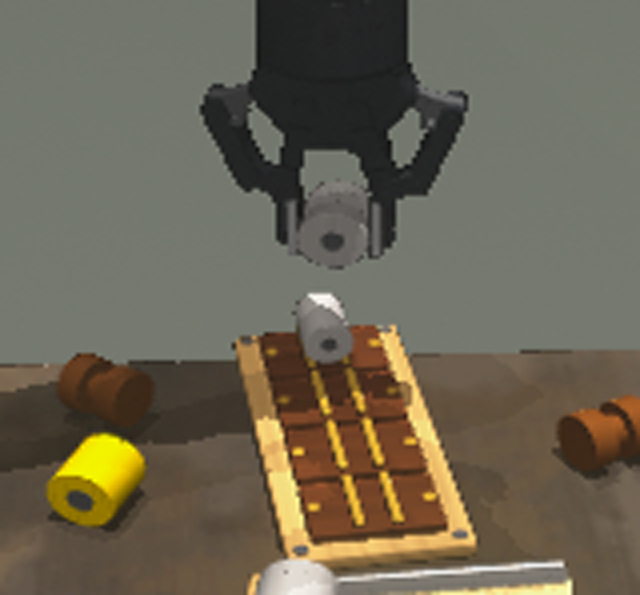

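Call:
{"fn": "servo_tool", "kwargs": {
  "hand": [22,22,22,22,22,22,22,22],
  "offset": [
    [-45,10,0],
    [-45,10,0],
    [-45,10,0],
    [-45,10,0],
    [-45,10,0],
    [-45,10,0],
    [-45,10,0],
    [-44,11,0]
  ],
  "yaw": [0,0,0,0,0,0,0,0]
}}

```text
t: 16.8
tool_pos: [546.8, -357.9, 198.7]
tcp_rot: [-179.9, -0.1, 82.4]
wrist_force: [1.5, -0.5, -1.6]
opening: 0.42
```

Call:
{"fn": "servo_tool", "kwargs": {
  "hand": [22,22,22,22,22,22],
  "offset": [
    [0,0,0],
    [0,0,30],
    [0,0,30],
    [0,0,19],
    [0,0,2],
    [0,0,0]
  ],
  "yaw": [0,0,0,0,0,0]
}}

```text
t: 17.4
tool_pos: [547.4, -355.4, 117.8]
tcp_rot: [-179.9, -0.1, 82.3]
wrist_force: [-0.5, -0.6, -1.4]
opening: 0.415
```

```bash
python3 go.py grooved rack 119; python3 - <<'E'
from rig import bot
import cv2
p=bot.read_camera('side'); cv2.imwrite('pics/s11.png',cv2.resize(p['img'][150:320,190:350],None,fx=4,fy=3.5,interpolation=cv2.INTER_CUBIC))
E
```

```text
t 17.4 pos [ 547.4 -355.4  117.8] rot [-1.799e+02 -1.000e-01  8.230e+01] open 0.415 F [-0.5 -0.6 -1.4] j [ 54.  44. -34.  95.  30.  51.   0.]
turn 0.0013 offset at target yaw [-0.6  0.7 -1.2]
```

View pics/s11.png

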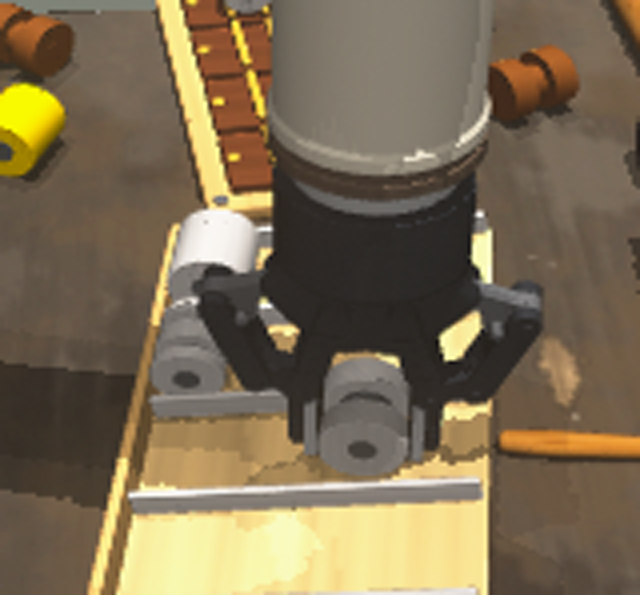

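The grooved roller (crop 365,425) is centred over lane −31, with no contact force. Releasing.

Call:
{"fn": "servo_tool", "kwargs": {
  "hand": [22,50,58,58,58,75,85,85],
  "offset": [
    [0,0,0],
    [0,0,0],
    [0,0,0],
    [0,0,-1],
    [0,0,-3],
    [0,0,-20],
    [0,0,-30],
    [0,0,-29]
  ],
  "yaw": [0,0,0,0,0,0,0,0]
}}

```text
t: 18.25
tool_pos: [547.8, -355.9, 202.9]
tcp_rot: [-180.0, -0.0, 82.2]
wrist_force: [-0.8, 0.3, -0.7]
opening: 0.996
```

```bash
python3 go.py slim board 200
```

```text
t 18.25 pos [ 547.8 -355.9  202.9] rot [-180.    -0.    82.2] open 0.996 F [-0.8  0.3 -0.7] j [ 56.  38. -37.  93.  26.  58.   3.]
turn -0.2557 offset at target yaw [423.5  13.4   2.9]
```

Call:
{"fn": "servo_tool", "kwargs": {
  "hand": [85,85,85,85,85,85,85,85],
  "offset": [
    [0,0,0],
    [0,0,0],
    [47,2,1],
    [47,1,1],
    [47,2,1],
    [47,1,0],
    [47,2,0],
    [47,1,0]
  ],
  "yaw": [-0.128,-0.128,0,0,0,0,0,0]
}}

```text
t: 19.05
tool_pos: [523.0, -73.3, 199.6]
tcp_rot: [179.9, 0.0, 96.9]
wrist_force: [0.8, 1.0, 0.5]
opening: 0.997
```

Call:
{"fn": "servo_tool", "kwargs": {
  "hand": [85,85,85,85,85],
  "offset": [
    [47,2,0],
    [47,1,0],
    [47,1,0],
    [0,0,0],
    [0,0,0]
  ],
  "yaw": [0,0,0,0,0]
}}

```text
t: 19.55
tool_pos: [510.1, 67.1, 199.5]
tcp_rot: [179.9, 0.0, 97.1]
wrist_force: [0.3, -1.1, -0.8]
opening: 0.999
```

```bash
python3 go.py slim board 95; python3 - <<'E'
from rig import bot
import cv2
p=bot.read_camera('side'); cv2.imwrite('pics/s12.png',cv2.resize(p['img'][90:290,170:330],None,fx=4,fy=3,interpolation=cv2.INTER_CUBIC))
E
```

```text
t 19.55 pos [510.1  67.1 199.5] rot [179.9   0.   97.1] open 0.999 F [ 0.3 -1.1 -0.8] j [ 27.  28. -46. 113.  27.  50. -26.]
turn 0.0043 offset at target yaw [ -1.    0.3 104.5]
```

View pics/s12.png

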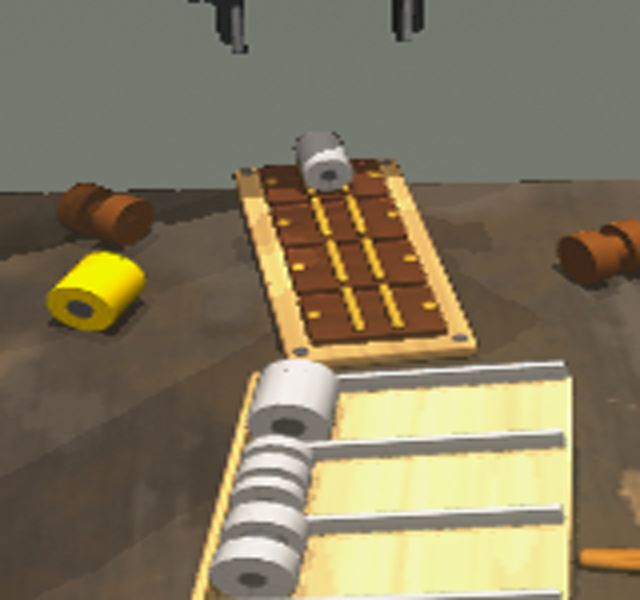

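All three placed rollers rest at their stops. Now the slim roller (crop 323,160).

Call:
{"fn": "servo_tool", "kwargs": {
  "hand": [85,85,85,85,85,85,85],
  "offset": [
    [-1,0,30],
    [0,0,30],
    [0,0,25],
    [0,0,15],
    [0,0,4],
    [0,0,0],
    [0,0,0]
  ],
  "yaw": [0.003,0,0,0,0,0,0]
}}

```text
t: 20.3
tool_pos: [511.1, 64.3, 95.9]
tcp_rot: [179.9, 0.0, 96.7]
wrist_force: [-0.7, 0.6, 0.0]
opening: 0.998
```

```bash
python3 go.py slim board 95
```

```text
t 20.3 pos [511.1  64.3  95.9] rot [179.9   0.   96.7] open 0.998 F [-0.7  0.6  0. ] j [ 21.  37. -38. 115.  36.  40. -34.]
turn -0.0034 offset at target yaw [ 1.9 -0.3  0.9]
```

Call:
{"fn": "servo_tool", "kwargs": {
  "hand": [18,18,18,18,18,18,18,18],
  "offset": [
    [1,0,0],
    [0,0,0],
    [0,0,0],
    [0,0,0],
    [0,0,0],
    [0,0,0],
    [0,0,0],
    [0,0,0]
  ],
  "yaw": [0,0,0,0,0,0,0,0]
}}

```text
t: 21.1
tool_pos: [510.1, 65.5, 95.5]
tcp_rot: [180.0, 0.0, 96.7]
wrist_force: [-2.1, -0.8, 5.1]
opening: 0.334
```

Call:
{"fn": "servo_tool", "kwargs": {
  "hand": [16,16,16,16,16,16,16],
  "offset": [
    [0,0,0],
    [0,0,-10],
    [0,0,-30],
    [0,0,-40],
    [0,0,-25],
    [0,0,0],
    [0,0,0]
  ],
  "yaw": [0,0,0,0,0.13,0.125,0]
}}

```text
t: 21.8
tool_pos: [510.5, 65.3, 201.3]
tcp_rot: [179.9, 0.0, 82.0]
wrist_force: [1.5, -0.1, -1.6]
opening: 0.33
```

```bash
python3 go.py slim rack 200; python3 - <<'E'
from rig import bot
import cv2
p=bot.read_camera('side'); cv2.imwrite('pics/s13.png',cv2.resize(p['img'][50:220,170:330],None,fx=4,fy=3.5,interpolation=cv2.INTER_CUBIC))
E
```

```text
t 21.8 pos [510.5  65.3 201.3] rot [179.9   0.   82. ] open 0.33 F [ 1.5 -0.1 -1.6] j [ 25.  27. -43. 113.  24.  49. -39.]
turn -0.004 offset at target yaw [-474.5   94.1    1.3]
```

View pics/s13.png

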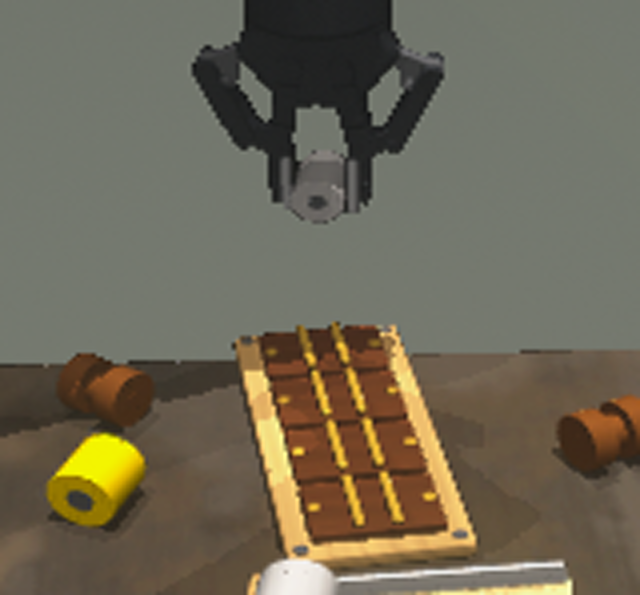

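Call:
{"fn": "servo_tool", "kwargs": {
  "hand": [16,16,16,16,16,16,16,16],
  "offset": [
    [-43,8,0],
    [-43,9,0],
    [-43,8,0],
    [-43,9,0],
    [-43,8,0],
    [-43,9,0],
    [-43,8,0],
    [-43,9,0]
  ],
  "yaw": [-0.004,0,0,0,0,0,0,0]
}}

```text
t: 22.65
tool_pos: [530.4, -286.0, 198.8]
tcp_rot: [-179.9, -0.1, 82.5]
wrist_force: [0.6, -0.7, -1.2]
opening: 0.329
```

Call:
{"fn": "servo_tool", "kwargs": {
  "hand": [16,16,16,16,16,16,16,16],
  "offset": [
    [-43,8,0],
    [-43,9,0],
    [-44,9,0],
    [0,0,0],
    [0,0,30],
    [0,0,30],
    [0,0,20],
    [0,0,0]
  ],
  "yaw": [0,0,0,0,0,0,0,0]
}}

```text
t: 23.45
tool_pos: [538.7, -415.9, 117.7]
tcp_rot: [-179.8, -0.1, 82.5]
wrist_force: [-0.2, -1.2, -1.4]
opening: 0.331
```

```bash
python3 go.py slim rack 117; python3 - <<'E'
from rig import bot
import cv2
p=bot.read_camera('side'); cv2.imwrite('pics/s14.png',cv2.resize(p['img'][180:350,190:350],None,fx=4,fy=3.5,interpolation=cv2.INTER_CUBIC))
E
```

```text
t 23.45 pos [ 538.7 -415.9  117.7] rot [-1.798e+02 -1.000e-01  8.250e+01] open 0.331 F [-0.2 -1.2 -1.4] j [ 58.  46. -33.  90.  30.  53.   6.]
turn 0.0038 offset at target yaw [-1.5  1.2  0.7]
```

View pics/s14.png

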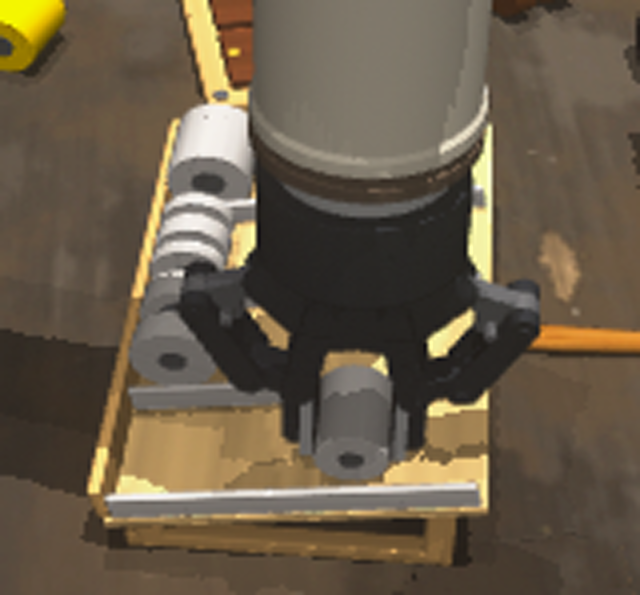

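The slim roller (crop 353,420) is over the rightmost lane, about 4 mm above the deck and touching nothing. Releasing.

Call:
{"fn": "servo_tool", "kwargs": {
  "hand": [16,42,52,52,52,70,85,85],
  "offset": [
    [-1,0,0],
    [0,0,0],
    [0,0,0],
    [0,0,-1],
    [0,0,-3],
    [0,0,-20],
    [0,0,-40],
    [0,0,-40]
  ],
  "yaw": [0,0,0,0,0,0,0,0]
}}

```text
t: 24.3
tool_pos: [539.6, -417.5, 226.1]
tcp_rot: [-180.0, -0.0, 82.4]
wrist_force: [0.8, -0.3, 0.0]
opening: 0.999
```

Call:
{"fn": "servo_tool", "kwargs": {
  "hand": [85,85,85,85,85,85,85,85],
  "offset": [
    [0,0,-40],
    [-40,0,0],
    [-40,0,0],
    [-40,0,0],
    [-40,0,0],
    [0,0,0],
    [0,0,0],
    [0,0,0]
  ],
  "yaw": [0,0,0,0,0,0,0,0]
}}

```text
t: 25.1
tool_pos: [519.4, -574.9, 265.1]
tcp_rot: [179.9, -0.1, 82.4]
wrist_force: [-0.3, -0.4, -0.3]
opening: 0.999
```

```bash
cat > chk.py <<'E'
from h import *
from rig import bot
import sys
k=sys.argv[1]
rk=np.array([527.5,-322,-.1353]);c,s=np.cos(rk[2]),np.sin(rk[2])
for n in('top','side'):
    p=bot.read_camera(n); im=p['img'].copy()
    for t in['thick_roller','slim_roller','grooved_roller','ribbed_roller']:
        o=[]
        for r in bot.landmark_of(t,p):
            d=np.array(r['centre'])-[rk[0],rk[1],0]
            o.append((round(r['score'],2),[round(float(v)) for v in(c*d[0]+s*d[1],-s*d[0]+c*d[1],d[2])]))
        print(n,t,o)
    for x,y,z,_ in((-53,93,47,0),(-55,31,43,0),(-54,-31,46,0),(-57,-93,41,0)):
        for dy in(-21,21):
            u=proj(n,pose(rk,[x,y+dy,z]))[0]
            if k: cv2.circle(im,tuple(np.round(u*4).astype(int)),3,(0,0,255),-1,shift=2) if 0 else cv2.drawMarker(im,tuple(np.round(u).astype(int)),(0,0,255),0,3,1)
    cr=im[145:245,240:385] if n=='top' else im[180:345,195:330]
    cv2.imwrite(f'pics/{n}{k}.png',cv2.resize(cr,None,fx=5 if n=='top' else 3.6,fy=5 if n=='top' else 3.6,interpolation=cv2.INTER_NEAREST))
print(bot.read_state()['t'],bot.read_state()['tool_pos'])
E
python3 chk.py end
```

```text
top thick_roller [(0.67, [-48, 93, 48]), (0.63, [-177, 231, 22])]
top slim_roller [(0.59, [-59, -87, 43])]
top grooved_roller [(0.86, [94, 303, 15]), (0.83, [-191, 326, 19]), (0.67, [-56, -31, 47]), (0.64, [-59, 326, 14])]
top ribbed_roller [(0.68, [-53, 29, 42])]
side thick_roller [(0.89, [-179, 233, 21]), (0.46, [-52, 94, 50])]
side slim_roller [(0.5, [-58, -98, 40])]
side grooved_roller [(0.72, [-189, 329, 22]), (0.69, [95, 304, 17]), (0.54, [-54, -27, 45])]
side ribbed_roller [(0.5, [-56, 32, 43])]
25.6 [ 518.33979267 -576.31300712  263.95647725]
```

View pics/topend.png

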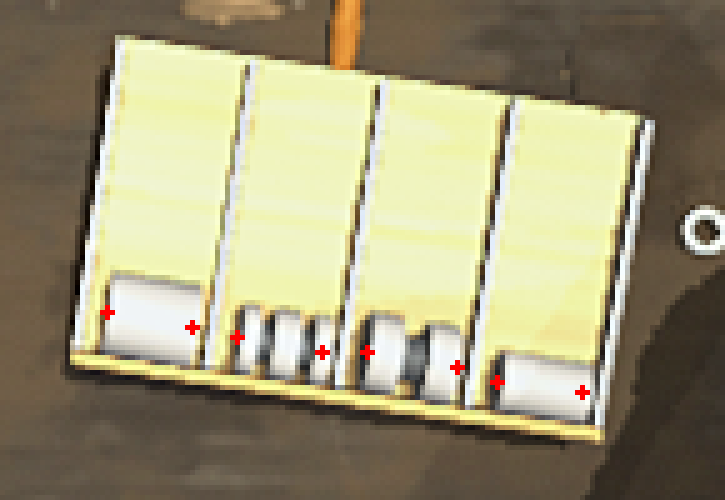

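View pics/sideend.png

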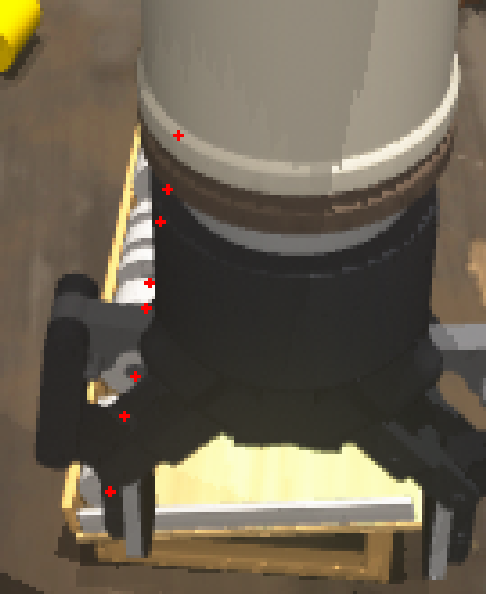

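The top view shows all four rollers against the stop and lying across their lanes. Left to right they are thick (150,320), ribbed (280,345), grooved (410,355) and slim (545,385). The arm blocks the side view, so I'll let it settle, check that nothing moves, then hand in.

Call:
{"fn": "servo_tool", "kwargs": {
  "hand": [85,85,85,85,85,85,85,85],
  "offset": [
    [-40,0,-20],
    [-30,0,-20],
    [0,0,0],
    [0,0,0],
    [0,0,0],
    [0,0,0],
    [0,0,0],
    [0,0,0]
  ],
  "yaw": [0,0,0,0,0,0,0,0]
}}

```text
t: 26.4
tool_pos: [509.2, -645.1, 303.6]
tcp_rot: [-180.0, -0.0, 82.4]
wrist_force: [0.4, 0.9, 0.4]
opening: 0.997
```

```bash
python3 chk.py end2; python3 - <<'E'
import cv2,numpy as np
a,b=cv2.imread('pics/topend.png').astype(int),cv2.imread('pics/topend2.png').astype(int)
d=np.abs(a-b).max(2)[280:420,80:600]; print('diff in roller area',d.max(),(d>40).sum())
from rig import bot
s=bot.read_state();print(s['wrist_force'],np.abs(s['joint_vel']).max())
E
```

```text
top thick_roller [(0.78, [-53, 92, 48]), (0.68, [-179, 230, 19]), (0.42, [-2, 0, 0])]
top slim_roller [(0.58, [-63, -91, 42]), (0.37, [-58, 326, 15])]
top grooved_roller [(0.87, [-53, -29, 45]), (0.78, [90, 300, 15]), (0.75, [-190, 325, 17])]
top ribbed_roller [(0.78, [-54, 27, 46])]
side thick_roller []
side slim_roller [(0.56, [-57, -98, 39])]
side grooved_roller [(0.6, [97, 303, 18]), (0.58, [-192, 326, 19])]
side ribbed_roller []
26.9 [ 508.89133905 -645.84610315  303.92803005]
diff in roller area 20 0
[-0.25652011 -0.33233451  0.4989641 ] 0.11875070218472349
```

View pics/topend2.png

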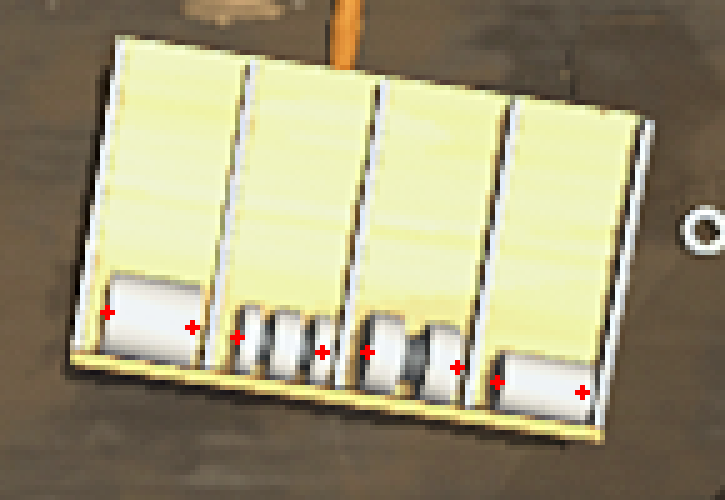

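The picture is unchanged: all four rollers are at rest at their stops and the gripper is clear. Handing in.

```bash
python3 -c "
from rig import bot
print(bot.close_job())"
```

```text
the job is handed in; nothing more can be done
None
```

All four rollers are on the rack in reverse order, and I handed the job in at about 27 s of the 83 s allowed. On the board they ran slim, grooved, ribbed, thick from left to right. On the rack they run thick, ribbed, grooved, slim. The brown and yellow look-alikes were never touched.

**Top view:** each roller lies across its lane at the stop. The network positions are within about 6 mm of the given resting places. Two top pictures over a second apart show no movement. The gripper was clear, with about 0.5 N at the wrist.

**Weaker checks:** in the last side views the arm hid much of the rack. The final one found only the slim roller, at y = −98 mm against −91 mm from the top camera; both are inside its lane band.

**Contact:** while I lowered the ribbed roller, a fingertip touched the deck with about 14 N. I raised it 3 mm before letting go.

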